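# Follow the coated teeth on a coasting turntable with the curing lamp

### The arm

A 6-joint arm with a two-finger parallel gripper is mounted at the origin on the work surface. World frame = base frame: x ahead of the robot, y to its left, z up, the work surface at z = 0. Lengths are in mm, angles in rad, forces in N, time in s.
With the tool pointing down it reaches from about 275 to 825 mm from the base axis. Payload 4.9 kg.
Tool frame: the origin (TCP) lies at the very end of the fingers, on their centre line; the grasp point (between the pads) lies 19 mm behind it; z points along the fingers, y is the line along which they close (so a half turn about z gives the same grasp; the last joint's range is limited). The gripper opens to 85 mm and grips with 20 to 120 N. Pads are 22 mm wide; open, the fingers measure 114 mm over their backs; the gripper's body (76 mm by 85 mm) begins 54 mm behind the grasp point. The pads swing forward as they close: fully open they stand 13 mm farther back than shut.
Start: joints at [1.193, 0.326, -0.193, 1.052, 0, 1.437], TCP at [132.759, 533.754, 231.281] pointing down, gripper open.
Joint ranges: [-2.65, 2.65], [-0.97, 1.79], [-1.3, 1.35], [-1.93, 2.1], [-1.47, 1.37], [-3.14, 3.14]. Speed limits (rad/s): [2.57, 2.57, 3.14, 3.14, 3.14, 3.14].

### API

Orientations are given as [roll, pitch, yaw] about the fixed x, y, z axes, in that order (R = Rz(yaw) Ry(pitch) Rx(roll)).
In Python, from bench import bot, solve_ik, imaging gives the robot as it stands. Calls block until the motion is done:
- bot.move_ptp(position, orientation): joint-space move of the TCP to a pose.
- bot.movel(position, rot=None, max_speed=150, threshold=None): straight line of the TCP; rot=None keeps the orientation; max_speed is the mean speed in mm/s. With threshold (N) it stops when the force on the tool has changed by that much, and returns True; else False.
- bot.move_j(angles): joint-space move.
- bot.grip(opening, effort=None): opening from 0.0 (shut) to 1.0 (fully open); effort is the grip in N (None keeps the last); returns when the fingers have stopped.
- bot.dwell(seconds).
- solve_ik(position, orientation): joint angles nearest the present ones, or None.
- bot.get_state(): the state.
- imaging.capture(name): name is "scene" or "top" or "wrist"; returns the picture (384x512x3 uint8, blue, green, red); there is no depth.
- imaging.camera_model(name): a dict with "K" (3x3 intrinsics, pixels), "position" and "rotation" of the camera in the world. Camera axes: x right, y up, looking along -z (the intrinsics and any distortion apply to the point x, -y, -z); pixel columns grow to the right and rows downward; lengths in mm; the calibration is good to about 2 mm. A picture is of the moment at which its call begins: read the wrist's pose just before it. camera_model takes no time and is no camera call; for the wrist camera it gives the pose at the moment of the call.
A pose or a line that the arm cannot do raises bot.IKError and nothing moves.
- bot.sign_off(): hands the job in; it is judged then, once.
The state is a dict: "t": time; "qpos": joint angles; "joint_velocities": joint speeds; "effort": joint torques, N m; "tcp_pos": TCP position; "orientation": TCP orientation; "contact_force": force on the tool from outside, world axes, zero at the start; "wrist_torque": the same for the moment, N m; "opening": opening from 0.0 (shut) to 1.0 (fully open); "gripper_force": force on a finger pad.
Only numpy, scipy, OpenCV 4.12 (cv2) and the standard library are available. Lean on these libraries where they do the work, as an engineer would, in place of code of your own. Each camera call takes 0.05 s, during which the arm holds its last target. There are 200 camera calls.

### The job

The blue light-curing coat on the front teeth must set while the cast keeps turning, so that it does not sag. Give the turntable a push by its red knob so that it coasts round freely at about one turn in six to nine seconds, then take the curing lamp out of its stand and, while the turntable is still turning by itself, keep the upright lamp's tip straight above the middle of the blue teeth, about 10 mm clear of them, moving along with them for seven seconds without a break. Keep your fingers off the casts, never let the lamp touch anything on the turntable, leave the other things alone, and put the lamp back upright in its stand.

Things in the scene. Friction and masses are not known exactly. Their poses are not given: they have to be found in the camera images.
- turntable: bench turntable on ball bearings, fixed to the table: round dark foot 156 mm in diameter under an aluminium disc 220 mm in diameter, 8 mm thick, its top 58 mm above the table. Origin on the vertical turning axis at table height, z up. The disc turns with its two casts and knob without limit; moment of inertia about 0.0055 kg m2 (nominal, varies by a third)
- disc (a joint): angle of the disc in rad, counterclockwise from above, from the turntable's own x axis; no wrapping, starts between -3.1 and 3.1. At 0 the blue teeth lie on the turntable's +x side, the knob on its +y side. It runs almost freely: pushed to 0.9 rad/s it still turns at about 0.4 rad/s 20 s later (nominal); it may be turned either way
- knob_mid (a point): middle of the red upright turning knob on the disc's rim, 78 mm above the table, 94 mm from the axis, 90 degrees counterclockwise (from above) of the blue teeth. The knob is 18 mm in diameter (24 mm collar in its lowest 4 mm), 38 mm tall, top 96 mm above the table; free for 40 mm and more on either side along the rim
- bridge (a point): middle of the tops of the four blue-coated front teeth, a row about 32 mm long on one of the two dental stone casts; 94 mm above the table, 76.5 mm from the turntable's axis. This cast, 66 mm (radially) x 60 mm, 36 mm high, is fixed to the disc, its middle 50 mm from the axis, front teeth outwards
- cast_b (a point): point above the middle of the second cast, cream all over, at the height of its front teeth (94 mm above the table), 50 mm from the axis, across the axis from the blue teeth; same size, also fixed to the disc
- lamp: pen-shaped curing lamp, loose, 110 g, 154 mm long, upright, tip down in its stand. Origin at the tip, z along the lamp away from the tip (up at the start). From the tip: clear light guide 10 mm in diameter for 45 mm, orange glare shield 44 mm in diameter, 4 mm thick, then the white round body 26 mm in diameter from 49 to 154 mm, to be gripped in its upper half
- stand: charging stand of the lamp, fixed: white block 75 x 75 x 60 mm high on a thin grey foot 95 mm square, with an upright round hole 23 mm in diameter through its middle. Origin under its middle. The lamp hangs in it with its shield lying on the block's top, tip 15 mm above the table. Stands left or right of the turntable, the articulator on the other side
- stand_mouth (a point): centre of the mouth of the stand's hole, on its top, 60 mm above the table
- articulator: dental articulator with two mounted casts, loose, 100 x 85 mm and 118 mm high, 0.65 kg; leave alone. Origin under its middle
- bowl: green mixing bowl, 120 mm across, 65 mm high, behind the turntable; leave alone. Origin under its middle
- coat_jar: small jar of coating with a blue cap, 40 mm across, 55 mm high; leave alone. Origin under its middle
- spare_cast: cream dental cast lying loose on the table, 66 x 60 x 36 mm; leave alone. Origin under its middle
- spatula: mixing spatula 200 mm long lying on the left; leave alone. Origin under its middle
- brush_pot: blue ceramic pot, 60 mm across, 85 mm high, on the right; leave alone. Origin under its middle

How it is judged:
By the outcome, as a careful person would: the job done as asked, in the order asked, and still so for the second after the job is handed in, with the robot touching nothing.
It also fails if it takes over 72 s, if anything falls off the work surface, if the arm or the gripper's body presses on something with over 40 N, if the wrist force passes 120 N, or if a joint passes its speed limit or range.

## Working session

There is one attempt and no reset: what is moved stays moved. The work goes in short steps, each a Python script; the robot and the scene stay as the last script left them, time stands still between calls to the robot, and variables do not carry over. Pictures are saved under pics/ and viewed, at most 10 in all, crops included, and the job is handed in when it is done.

```bash
ls; mkdir -p pics
python3 - <<'E'
from bench import bot, imaging
import cv2, numpy as np
s=bot.get_state(); print(s['t'],s['tcp_pos'],s['orientation'])
a=imaging.capture("scene");b=imaging.capture("top")
cv2.imwrite("pics/scene.png",a);cv2.imwrite("pics/top.png",b)
for n in("scene","top","wrist"):
    m=imaging.camera_model(n);print(n,{k:np.round(v,3).tolist() if k!='x' else v for k,v in m.items()} )
E
```

```text
pics
0.0 [132.52564635 533.20396877 230.50403433] [-3.13987856e+00 -2.25199525e-04  2.89782590e+00]
scene {'K': [[394.45, 0.0, 256.763], [0.0, 394.45, 194.775], [0.0, 0.0, 1.0]], 'position': [1241.928, 455.92, 923.356], 'rotation': [0.78, 0.01, 2.218]}
top {'K': [[352.458, 0.0, 251.932], [0.0, 352.458, 189.628], [0.0, 0.0, 1.0]], 'position': [484.898, -33.438, 1296.185], 'rotation': [0.072, 0.012, -1.584]}
wrist {'K': [[325.282, 0.0, 258.047], [0.0, 325.282, 197.335], [0.0, 0.0, 1.0]], 'position': [52.431, 553.692, 373.916], 'rotation': [-0.328, 0.001, 1.327]}
```

View pics/scene.png

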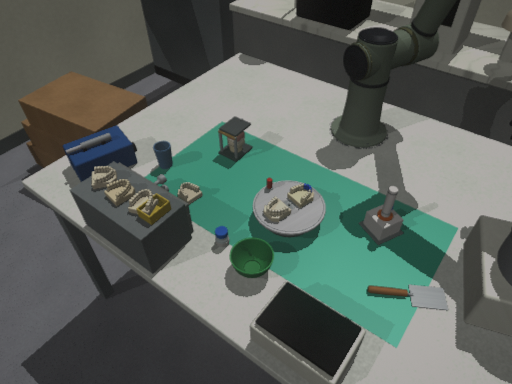

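View pics/top.png

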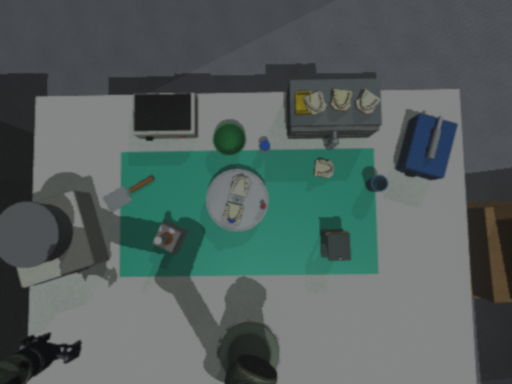

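The scene view shows the turntable at about (290,207), the lamp in its stand at (384,220), the knob at (269,183) and the blue teeth at (307,189). In the top view the disc is at (237,200), the teeth at (232,220), the knob at (263,204) and the stand at (168,238).

```bash
cat > h.py <<'E'
import cv2, numpy as np
from scipy.spatial.transform import Rotation as R
def ray(m,uv):
    K=np.array(m['K']);u,v=uv
    d=np.array([(u-K[0,2])/K[0,0],-(v-K[1,2])/K[1,1],-1.0])
    d=R.from_euler('xyz',m['rotation']).apply(d) if np.size(m['rotation'])==3 else np.array(m['rotation'])@d
    return np.array(m['position'],float),d/np.linalg.norm(d)
def plane(m,uv,z):
    o,d=ray(m,uv);return o+d*(z-o[2])/d[2]
def tri(rs):
    A=sum(np.eye(3)-np.outer(d,d) for o,d in rs);b=sum((np.eye(3)-np.outer(d,d))@o for o,d in rs)
    p=np.linalg.solve(A,b);return p,[np.linalg.norm(np.cross(p-o,d)) for o,d in rs]
def proj(m,p):
    q=R.from_euler('xyz',m['rotation']).inv().apply(np.array(p)-m['position']);K=np.array(m['K'])
    return np.array([K[0,2]+K[0,0]*q[0]/-q[2],K[1,2]-K[1,1]*q[1]/-q[2]])
def blobs(img,lo,hi,amin=4,roi=None):
    h=cv2.cvtColor(img,cv2.COLOR_BGR2HSV);m=cv2.inRange(h,np.array(lo),np.array(hi))
    if lo[0]==0: m|=cv2.inRange(h,np.array([172,lo[1],lo[2]]),np.array([180,255,255]))
    if roi is not None:
        k=np.zeros_like(m);x0,x1,y0,y1=roi;k[y0:y1,x0:x1]=255;m&=k
    n,l,s,c=cv2.connectedComponentsWithStats(m)
    return sorted([(int(s[i,4]),c[i].round(1).tolist(),s[i,:4].tolist()) for i in range(1,n) if s[i,4]>=amin],reverse=True)
E
python3 - <<'E'
from h import *
from bench import imaging
t=cv2.imread("pics/top.png");s=cv2.imread("pics/scene.png")
T=imaging.camera_model("top");S=imaging.camera_model("scene")
for n,i,r in(("top",t,(140,275,165,255)),("scene",s,(245,420,165,245))):
    print(n,"red",blobs(i,(0,120,60),(12,255,255),3,r)[:5]);print(" blue",blobs(i,(105,120,50),(135,255,255),3,r)[:4])
    # disc: non-green
    h=cv2.cvtColor(i,cv2.COLOR_BGR2HSV);g=cv2.inRange(h,np.array((65,90,40)),np.array((95,255,255)))
    k=np.zeros_like(g);x0,x1,y0,y1=r;k[y0-10:y1+10,x0:x1]=255
    c,_=cv2.findContours(cv2.bitwise_not(g)&k,cv2.RETR_EXTERNAL,cv2.CHAIN_APPROX_NONE)
    for q in c:
        if cv2.contourArea(q)>300: print(" c",cv2.contourArea(q),cv2.boundingRect(q),cv2.fitEllipse(q))
print(plane(T,(237,200),58),plane(S,(289,207),58))
a=cv2.resize(t[160:260,140:280],None,fx=4,fy=4,interpolation=2);b=cv2.resize(s[165:250,240:420],None,fx=4,fy=4,interpolation=2)
w=max(a.shape[1],b.shape[1]);
o=np.zeros((a.shape[0]+b.shape[0],w,3),np.uint8);o[:a.shape[0],:a.shape[1]]=a;o[a.shape[0]:,:b.shape[1]]=b
cv2.imwrite("pics/crop.png",cv2.resize(o,None,fx=.8,fy=.8));print(o.shape)
E
```

```text
top red [(34, [168.3, 237.4], [163, 233, 9, 11]), (11, [262.8, 205.8], [261, 204, 4, 4])]
 blue [(14, [231.1, 220.6], [228, 219, 7, 4])]
 c 681.5 (152, 220, 35, 34) ((169.22537231445312, 236.9982147216797), (29.942350387573242, 31.207103729248047), 76.89490509033203)
 c 3051.5 (206, 168, 63, 64) ((236.7953338623047, 199.45176696777344), (61.98884582519531, 62.687889099121094), 8.374210357666016)
scene red [(65, [384.3, 216.5], [378, 210, 15, 11]), (35, [269.1, 182.1], [267, 178, 5, 10])]
 blue [(32, [306.8, 186.4], [304, 184, 7, 6])]
 c 3196.5 (252, 177, 74, 60) ((288.3812561035156, 207.29714965820312), (56.507164001464844, 72.95622253417969), 98.09186553955078)
 c 4546.0 (297, 155, 123, 90) ((362.7069396972656, 189.0350799560547), (89.56488037109375, 123.94705963134766), 92.82910919189453)
[538.8656148   33.60404374  58.        ] [547.41125489  41.42839432  58.        ]
(740, 720, 3)
```

View pics/crop.png

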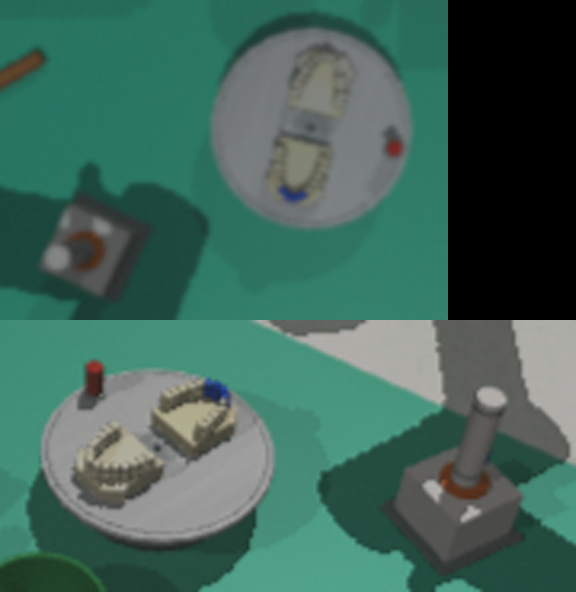

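The enlarged crops show the lamp cap at top (158,241) / scene (393,190). The shield is at top (166,238) / scene (385.6,215). The knob and the blue teeth are both clear. I'll get coarse positions from these, then take two wrist views for precision.

Run:
```python
from h import *
from bench import imaging,bot
T=imaging.camera_model("top");S=imaging.camera_model("scene")
for n,a,b in(("lamptop",(157.8,240.6),(392.8,190)),("shield",(166.2,237.6),(385.6,215.6)),("blue",(231.1,220.6),(306.8,186.4)),("knob",(262.8,205.8),(269.1,180))):
    print(n,*tri([ray(T,a),ray(S,b)]))
print("disc",plane(T,(237.1,200),58))
o=bot.get_state()['orientation'];o=[np.pi,0,o[2]]
for i,p in enumerate([(535,140,300),(545,50,300)]):
    (bot.move_ptp if i==0 else lambda q,o:bot.movel(q,o,max_speed=300))(p,o)
    M=imaging.camera_model("wrist");im=imaging.capture("wrist")
    cv2.imwrite(f"pics/w{i}.png",im);np.save(f"w{i}.npy",[M],allow_pickle=True);s=bot.get_state();print(s['t'],s['tcp_pos'])
a=np.hstack([cv2.imread(f"pics/w{i}.png") for i in(0,1)]);cv2.imwrite("pics/w01.png",cv2.resize(a,(800,300),interpolation=3))
```

```text
lamptop [407.6016184  283.49426715 160.60277022] [np.float64(0.03737412153401187), np.float64(0.037374121534103036)]
shield [409.58356492 284.9888802   57.88980163] [np.float64(2.377320539259374), np.float64(2.377320539259433)]
blue [467.77859748  52.23500168  87.97249863] [np.float64(0.7384059969014598), np.float64(0.7384059969014278)]
knob [516.10277986 -55.70799818  90.94018517] [np.float64(0.5412535339386945), np.float64(0.5412535339385336)]
disc [538.86080342  33.2521879   58.        ]
2.1917 [534.61333132 140.9421937  299.9009385 ]
2.6917 [544.83208193  50.44350249 299.96482713]
```

View pics/w01.png

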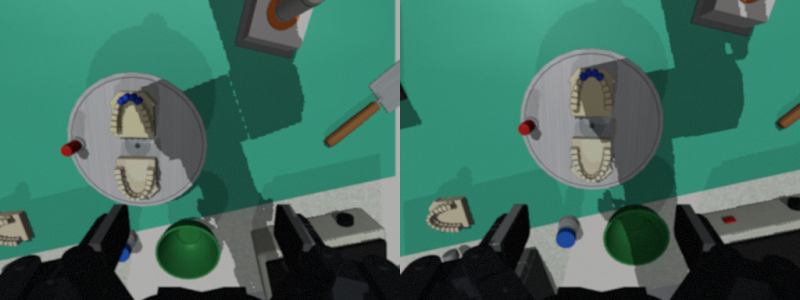

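The two wrist views show the disc centred at about (175,178) and (246,152) in native pixels, with the red knob and blue teeth clear. The stand is cut off at the upper right, so I'll take two views of it now, then compute everything.

Run:
```python
from h import *
from bench import imaging,bot
o=bot.get_state()['orientation'];o=[np.pi,0,o[2]]
for i,p in enumerate([(520,230,300),(500,320,300)]):
    bot.movel(p,o,max_speed=300)
    M=imaging.camera_model("wrist");im=imaging.capture("wrist")
    cv2.imwrite(f"pics/w{i+2}.png",im);np.save(f"w{i+2}.npy",[M],allow_pickle=True);s=bot.get_state();print(s['t'],s['tcp_pos'])
a=np.hstack([cv2.imread(f"pics/w{i}.png") for i in(2,3)]);cv2.imwrite("pics/w23.png",cv2.resize(a,(800,300),interpolation=3))
Ms=[np.load(f"w{i}.npy",allow_pickle=True)[0] for i in range(4)];I=[cv2.imread(f"pics/w{i}.png") for i in range(4)]
kb=[];bb=[]
for i in(0,1):
    r=blobs(I[i],(0,120,60),(8,255,255),20,(60,330,60,280))[0];b=blobs(I[i],(105,120,50),(130,255,255),20,(60,330,60,200))
    print(i,"red",r,"blue",b);kb.append(ray(Ms[i],r[1]));w=np.array([q[0] for q in b]);bb.append(ray(Ms[i],w@np.array([q[1] for q in b])/w.sum()))
    h=cv2.cvtColor(I[i],cv2.COLOR_BGR2HSV);g=cv2.inRange(h,np.array((60,80,0)),np.array((100,255,255)))
    n=cv2.morphologyEx(cv2.bitwise_not(g),cv2.MORPH_OPEN,np.ones((25,25)));n[265:]=0
    c=max([c for c in cv2.findContours(n,0,1)[0] if cv2.pointPolygonTest(c,(175+71*(i),178-26*i),False)>0],key=cv2.contourArea)
    e=cv2.fitEllipse(c);print(" disc",cv2.boundingRect(c),e,plane(Ms[i],e[0],58))
print("knob",*tri(kb));print("blue",*tri(bb))
for i in(2,3): print(i,blobs(I[i],(0,120,60),(14,255,255),30,(150,400,0,260))[:4])
```

```text
3.5 [519.99680159 229.24366022 299.93572218]
4.0083 [500.43653356 318.7784122  299.94234613]
0 red (213, [86.4, 190.5], [78, 180, 22, 20]) blue [(271, [165.3, 126.5], [150, 120, 32, 14])]
 disc (87, 93, 177, 170) ((175.18896484375, 177.89479064941406), (166.4790496826172, 182.2198028564453), 120.51202392578125) [532.80453876  37.02845377  58.        ]
1 red (207, [159.5, 163.7], [152, 154, 17, 19]) blue [(267, [244.9, 95.4], [231, 88, 30, 15])]
 disc (155, 63, 181, 179) ((245.07855224609375, 151.93128967285156), (179.0435791015625, 182.46543884277344), 114.90064239501953) [532.65274745  37.21707223  58.        ]
knob [516.34579588 -55.24003552  90.51281315] [np.float64(0.30507704528406543), np.float64(0.30507704528408147)]
blue [469.82394346  54.7477161   88.32474172] [np.float64(0.026534197429833355), np.float64(0.026534197429834164)]
2 [(608, [378.2, 190.2], [355, 167, 45, 44]), (531, [276.8, 58.7], [262, 33, 40, 41])]
3 [(710, [324.0, 211.7], [296, 187, 58, 50]), (529, [213.6, 90.4], [193, 72, 34, 41])]
```

View pics/w23.png

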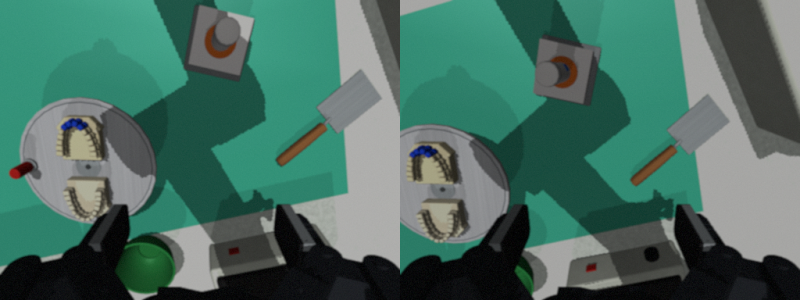

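These views show the lamp from both sides: the cap is at native pixels about (291,40) and (188,95), inside the orange shield ring. I'll fit circles in the metric planes, because the image ellipse centres carry a perspective bias.

Run:
```python
from h import *
from bench import imaging
from scipy.optimize import least_squares
Ms=[np.load(f"w{i}.npy",allow_pickle=True)[0] for i in range(4)];I=[cv2.imread(f"pics/w{i}.png") for i in range(4)]
I.append(cv2.imread("pics/top.png"));Ms.append(imaging.camera_model("top"))
def circ(P,r0):
    f=lambda x:np.hypot(P[:,0]-x[0],P[:,1]-x[1])-x[2]
    s=least_squares(f,[*P.mean(0)[:2],r0],loss='soft_l1',f_scale=1.);return s.x.round(1),np.median(abs(f(s.x))).round(2)
for i,ctr,k in((0,(175,178),25),(1,(246,152),25),(4,(237,200),9)):
    h=cv2.cvtColor(I[i],cv2.COLOR_BGR2HSV);g=cv2.inRange(h,np.array((60,80,0)),np.array((100,255,255)))
    n=cv2.morphologyEx(cv2.bitwise_not(g),cv2.MORPH_OPEN,np.ones((k,k)));
    if i<4:n[265:]=0
    c=[c for c in cv2.findContours(n,0,1)[0] if cv2.pointPolygonTest(c,ctr,False)>0][0][:,0]
    print("disc",i,circ(np.array([plane(Ms[i],p,58) for p in c]),110))
cap=[]
for i,ctr,b in((2,(291,40),(262,33,40,41)),(3,(188,95),(193,72,34,41))):
    h=cv2.cvtColor(I[i],cv2.COLOR_BGR2HSV);m=cv2.inRange(h,np.array((0,120,60)),np.array((14,255,255)));k=0*m;k[b[1]:b[1]+b[3],b[0]:b[0]+b[2]]=255
    hull=cv2.convexHull(max(cv2.findContours(m&k,0,1)[0],key=len))[:,0].astype(np.float32)
    P=np.array([plane(Ms[i],p,64) for p in hull]).astype(np.float32);c,r=cv2.minEnclosingCircle(P[:,:2]);print("shield",i,c,r)
    x0,y0=ctr[0]-35,max(ctr[1]-35,0);g=cv2.cvtColor(I[i][y0:ctr[1]+35,x0:ctr[0]+35],cv2.COLOR_BGR2GRAY);g=cv2.resize(g,None,fx=4,fy=4,interpolation=2)
    H=cv2.HoughCircles(g,cv2.HOUGH_GRADIENT_ALT,1.5,20,param1=120,param2=.6,minRadius=40,maxRadius=90)
    H=None if H is None else H[0]/4+np.array([x0,y0,0])[:,] if H is not None and H.shape[-1]==3 else H
    print("cap",i,H); 
    if H is not None: cap.append(ray(Ms[i],H[0][:2]));print(plane(Ms[i],H[0][:2],169))
    else: print(plane(Ms[i],ctr,169));cap.append(ray(Ms[i],ctr))
print(tri(cap))
```

```text
disc 0 (array([542.1,  34.9, 109.2]), np.float64(0.4))
disc 1 (array([542.1,  34.9, 109. ]), np.float64(0.36))
disc 4 (array([611.6, -23.8, 916.6]), np.float64(102.64))Traceback (most recent call last):
  File "<stdin>", line 19, in <module>
cv2.error: OpenCV(4.12.0) /io/opencv/modules/imgproc/src/shapedescr.cpp:201: error: (-215:Assertion failed) count >= 0 && (depth == CV_32F || depth == CV_32S) in function 'minEnclosingCircle'
```

Run:
```python
from h import *
Ms=[np.load(f"w{i}.npy",allow_pickle=True)[0] for i in range(4)];I=[cv2.imread(f"pics/w{i}.png") for i in range(4)]
cap=[]
for i,ctr,b in((2,(291,40),(262,33,40,41)),(3,(188,95),(193,72,34,41))):
    h=cv2.cvtColor(I[i],cv2.COLOR_BGR2HSV);m=cv2.inRange(h,np.array((0,120,60)),np.array((14,255,255)));k=0*m;k[b[1]:b[1]+b[3],b[0]:b[0]+b[2]]=255
    hull=cv2.convexHull(max(cv2.findContours(m&k,0,1)[0],key=len))[:,0]
    P=np.ascontiguousarray(np.array([plane(Ms[i],p,64) for p in hull])[:,:2],np.float32);c,r=cv2.minEnclosingCircle(P);print("shield",i,c,r)
    x0,y0=ctr[0]-35,max(ctr[1]-35,0);g=cv2.cvtColor(I[i][y0:ctr[1]+35,x0:ctr[0]+35],cv2.COLOR_BGR2GRAY);g=cv2.resize(g,None,fx=4,fy=4,interpolation=2)
    H=cv2.HoughCircles(g,cv2.HOUGH_GRADIENT_ALT,1.5,20,param1=120,param2=.6,minRadius=40,maxRadius=90)
    p=ctr
    if H is not None: H=H.reshape(-1,H.shape[-1])[:,:3]/4+[x0,y0,0];print(H.round(1));p=H[0][:2]
    print("cap",i,plane(Ms[i],p,169));cap.append(ray(Ms[i],p))
print(tri(cap))
```

```text
shield 2 (412.126953125, 282.6661682128906) 21.355613708496094
[[281.5  53.8  20.6]]
cap 2 [420.47978867 273.41787242 169.        ]
shield 3 (411.9742431640625, 283.1640319824219) 21.503576278686523
cap 3 [412.69403018 283.32420544 169.        ]
(array([414.78765588, 276.1365173 , 131.6760858 ]), [np.float64(3.1315990602328947), np.float64(3.131599060232867)])
```

The disc axis is at (542.1, 34.9) with a fitted radius of 109 mm. The knob sits 93.7 mm out at -106° and the teeth 75 mm out at 164.7°, so they are about 90° apart as expected. The lamp axis is at (412, 283) with a shield radius of 21.4 mm. Everything agrees with the sizes given. Before pushing, I'll time short line moves while going to the push approach.

```bash
cat >> h.py <<'E'
C=np.array([542.1,34.9]);YAW=np.deg2rad(172);O=[np.pi,0,YAW];LAMP=np.array([412.1,282.9])
am=np.deg2rad(-98);er=np.array([np.cos(am),np.sin(am)]);et=np.array([-np.sin(am),np.cos(am)])
E
python3 - <<'E'
from h import *
from bench import bot
p=C+99*er-38*et
bot.grip(0.0);t=bot.get_state()['t'];print(t)
bot.move_ptp([*p,160],O);s=bot.get_state();print("ptp",s['t']-t,s['tcp_pos'])
for L,v in((6,60),(6,60),(12,60),(24,60)):
    t=s['t'];z=s['tcp_pos'][2] if 0 else None
    q=bot.get_state()['tcp_pos'];bot.movel([*p,(160-sum([0,6,6,12,24][:0])) ] if 0 else [p[0],p[1],q[2]-L],max_speed=v);s=bot.get_state()
    print(L,v,round(s['t']-t,3),s['tcp_pos'].round(2) if hasattr(s['tcp_pos'],'round') else s['tcp_pos'],np.abs(s['joint_velocities']).max().round(3),"cmd z",q[2]-L)
E
```

```text
4.775
ptp 1.4916999999999998 [491.40535093 -57.34287692 160.44155997]
6 60 0.25 [490.63 -57.11 154.11] 0.007 cmd z 154.44155996901173
6 60 0.258 [490.3  -57.58 147.59] 0.009 cmd z 148.10502302142444
12 60 0.358 [490.13 -57.74 134.98] 0.012 cmd z 135.59222912659763
24 60 0.558 [490.45 -57.79 110.65] 0.011 cmd z 110.98079933858006
```

Run:
```python
from h import *
from bench import bot,solve_ik
p=C+99*er-38*et;z=110.6
def T(n,f):
    t=bot.get_state()['t'];f();s=bot.get_state();print(n,round(s['t']-t,3),s['tcp_pos'].round(2),np.abs(s['joint_velocities']).max().round(3))
z-=8;T("thr",lambda:bot.movel([*p,z],O,max_speed=80,threshold=60))
z-=8;T("fast",lambda:bot.movel([*p,z],O,max_speed=800))
z-=8;q=solve_ik([*p,z],O);T("move_j 8mm",lambda:bot.move_j(q))
z-=2;q=solve_ik([*p,z],O);T("move_j 2mm",lambda:bot.move_j(q))
```

```text
thr 0.258 [490.37 -57.76 102.37] 0.009
fast 0.25 [490.29 -57.74  94.39] 0.008
move_j 8mm 0.25 [490.33 -57.74  86.44] 0.008
move_j 2mm 0.25 [490.75 -57.86  84.73] 0.002
```

Every move costs motion time plus 0.15 s of settling, with a minimum of 0.25 s, so I'll track in 0.25 s steps. Now the push, followed by measuring the spin with the top camera.

```bash
cat >> h.py <<'E'
import json,time
OFF=np.array([3.2,1.6])
def angle(img,M,zk=91,zb=89,off=OFF):
    """blue-teeth angle from knob and teeth; returns (from knob, from blue)"""
    out=[]
    for lo,hi,z,r,da in(((0,120,60),(10,255,255),zk,94,-np.pi/2),((105,120,50),(135,255,255),zb,75,0)):
        best=None
        for n,c,b in blobs(img,lo,hi,3):
            d=plane(M,c,z)[:2]+off-C;e=abs(np.hypot(*d)-r)
            if e<10 and (best is None or e<best[0]): best=(e,np.arctan2(d[1],d[0])+da)
        out.append(None if best is None else best[1])
    return out
def log(cam="top"):
    from bench import bot,imaging
    t=bot.get_state()['t'];im=imaging.capture(cam);a=angle(im,imaging.camera_model(cam))
    with open("log.jsonl","a") as f:f.write(json.dumps([t,cam]+a)+"\n")
    return t,a,im
E
python3 - <<'E'
from h import *
from bench import bot,imaging
print("static",angle(cv2.imread("pics/top.png"),imaging.camera_model("top")),np.deg2rad(164.2))
p=C+99*er-38*et
bot.movel([*p,70],O,max_speed=60)
s=bot.get_state();print(s['t'],s['tcp_pos'])
e=C+99*er+14*et
bot.movel([*e,70],O,max_speed=52)
print(bot.get_state()['t'],bot.get_state()['contact_force'])
q=C+115*er+14*et;bot.movel([*q,150],O,max_speed=300)
for i in range(4):
    t,a,im=log();print(t,a);bot.dwell(0.2)
cv2.imwrite("pics/push.png",im)
E
```

```text
static [np.float64(-3.387991245740234), np.float64(2.875380514321422)] 2.865830631774689
9.0917 [490.1196638  -57.70723334  69.36445921]
10.2417 [0.32377899 0.09645292 1.12289078]
10.6667 [np.float64(-2.013931633348647), None]
10.9167 [np.float64(-1.7463279899221347), None]
11.1667 [np.float64(-1.4881520562666464), None]
11.4167 [np.float64(-1.2432779758581733), None]
```

The disc turns at about 1.03 rad/s, or 6.1 s per turn. Now I'll fetch the lamp.

Run:
```python
from h import *
from bench import bot,imaging
bot.grip(1.0);print(log()[:2])
bot.move_ptp([*LAMP,235],O);s=bot.get_state();print(log()[:2],s['tcp_pos'])
bot.movel([*LAMP,121],O,max_speed=200);print(log()[:2])
bot.grip(0.0,effort=50);s=bot.get_state();print(s['opening'],s['gripper_force'],s['tcp_pos'],s['contact_force'])
print(log()[:2])
bot.movel([*LAMP,226],O,max_speed=150);s=bot.get_state();print(s['t'],s['opening'],s['gripper_force'],s['tcp_pos'],s['contact_force'])
t,a,im=log();print(t,a);t,a,i2=log("scene");print(t,a)
v=np.hstack([im[140:300,100:300],i2[120:280,240:440]]);cv2.imwrite("pics/lamp.png",cv2.resize(v,(800,320),interpolation=2))
```

```text
(12.45, [np.float64(-0.2343539570960449), np.float64(-0.20950380891035522)])
(13.9667, [np.float64(1.1793186753127989), np.float64(1.1678743961015248)]) [412.56383753 282.23487629 234.72357261]
(14.7333, [np.float64(-4.4046511215687385), np.float64(1.8722005947968856)])
0.2904968782337655 48.8251394033432 [412.33774177 282.94354568 121.47670114] [-0.19554667 -1.11843346  5.09788977]
(15.3667, [np.float64(-3.8540173037480834), np.float64(2.3999599096198647)])
16.2667 0.29375016475777865 49.061665534973145 [411.44885761 282.60590689 224.97720078] [-0.05715579 -0.17967712 -1.79040362]
16.2667 [np.float64(-3.115353952976373), np.float64(-3.1327777145930833)]
16.3167 [np.float64(-2.9638374970571224), np.float64(-3.1005604918015846)]
```

View pics/lamp.png

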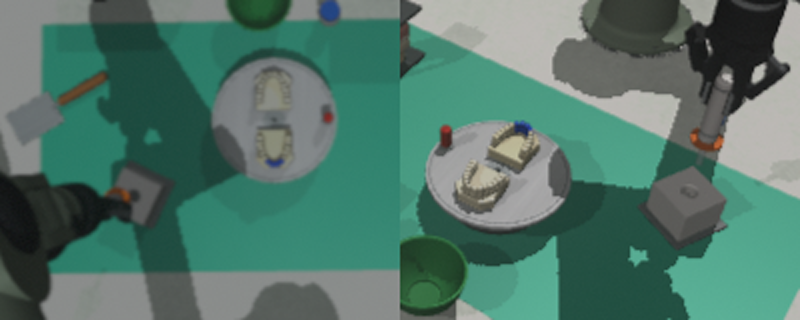

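The lamp is out of the stand, upright, with the gripper at opening 0.29 (about 26 mm, matching the body). Next I'll log the disc's coasting, fit its motion and check the lamp's height in the grip.

```bash
cat >> h.py <<'E'
from scipy.optimize import least_squares
T0=11.0
def theta(x,t):
    w0,k,c,th0=x[:4];t=np.asarray(t)-T0  # dw/dt=-k w-c
    return th0+(w0+c/k)*(1-np.exp(-k*t))/k-c/k*t
def omega(x,t): return (x[0]+x[2]/x[1])*np.exp(-x[1]*(t-T0))-x[2]/x[1]
def fit():
    D=[json.loads(l) for l in open("log.jsonl")];t=[];a=[];r=[];kb=[]
    for l in D:
        if l[1]!="top":continue
        for j in(0,1):
            if l[2+j] is not None:t.append(l[0]);a.append(l[2+j]);kb.append(j)
    t=np.array(t);a=np.array(a);kb=np.array(kb);r=np.where(kb==0,94,75.);ph=a+np.where(kb==0,np.pi/2,0)
    w=lambda y:(y+np.pi)%(2*np.pi)-np.pi
    f=lambda x:np.append(w(a-theta(x,t)+(-x[4]*np.sin(ph)+x[5]*np.cos(ph))/r),[(x[1]-.04)*.3,(x[2])*.3])/1.
    s=least_squares(f,[1.03,.04,.005,-1.65,0,0],loss='soft_l1',f_scale=.03,bounds=([.5,.002,0,-4,-6,-6],[1.5,.2,.05,1,6,6]))
    return s.x,f(s.x)[:-2],t
E
python3 - <<'E'
from h import *
from bench import bot,imaging
for i in range(8): log();bot.dwell(.45)
x,r,t=fit();print(x.round(4));print(np.c_[t,r].round(3).tolist());print(bot.get_state()['t'],omega(x,np.array([11,21,24,31])))
S=imaging.camera_model("scene");im=imaging.capture("scene");b=blobs(im,(0,120,60),(14,255,255),10,(370,420,150,240));print(b[:2])
o,d=ray(S,b[0][1]);p=np.array(bot.get_state()['tcp_pos']);k=np.dot(p[:2]-o[:2],d[:2])/np.dot(d[:2],d[:2]);print("shield",o+k*d,"tcp",p,"expected z",p[2]-106.5+47)
E
```

```text
[ 1.0373  0.0313  0.0158 -1.6725 -1.4923 -0.5819]
[[10.667, -0.005], [10.917, 0.004], [11.167, 0.007], [11.417, 0.0], [12.45, -0.002], [12.45, -0.003], [13.967, -0.008], [13.967, -0.016], [14.733, 0.003], [14.733, 0.017], [15.367, 0.004], [15.367, 0.002], [16.267, -0.004], [16.267, 0.002], [16.367, -0.007], [16.367, 0.003], [16.867, 0.009], [16.867, 0.003], [17.367, 0.001], [17.367, -0.002], [17.867, -0.001], [17.867, -0.021], [18.367, 0.003], [18.367, -0.002], [18.867, -0.004], [18.867, 0.008], [19.367, 0.004], [19.367, 0.012], [19.867, -0.009], [19.867, -0.002]]
20.3667 [1.03729593 0.62276238 0.52170144 0.31976793]
[(77, [392.7, 190.6], [385, 184, 17, 11])]
shield [411.74821197 284.56340243 162.21334836] tcp [412.0899887  282.90757869 225.98837663] expected z 166.4883766283514
```

The fit residual is about 0.007 rad and the current speed is 0.64 rad/s. Start tracking now, with gated refits along the way.

Run:
```python
from h import *
from bench import bot,imaging
x,_,_=fit();M=imaging.camera_model("top")
P=lambda t:C+76.5*np.array([np.cos(theta(x,t)),np.sin(theta(x,t))])
w=lambda y:(y+np.pi)%(2*np.pi)-np.pi
s=bot.get_state();t=s['t'];D=1.5
for _ in range(20): D=np.linalg.norm(P(t+D)-np.array(s['tcp_pos'][:2]))/280+.15
bot.movel([*P(t+D+.05),226],O,max_speed=280)
t=bot.get_state()['t'];print("arr",t,"planned",D);ts=None;n=0;err=[];
for z in(218,):bot.movel([*P(t+.19),z],O,max_speed=500)
while True:
    s=bot.get_state();t=s['t']
    if ts and t-ts>8.8:break
    d=np.array(s['tcp_pos'][:2])-P(t);err.append([t,*d.round(1),round(s['tcp_pos'][2],1)])
    if ts is None:ts=t
    lag=.19
    if n%4==3:
        im=imaging.capture("top");a=angle(im,M);p=theta(x,t)
        ok=[v if v is not None and abs(w(v-p))<.08 else None for v in a]
        if n==15:cv2.imwrite("pics/cure.png",np.hstack([im[130:290,140:340],imaging.capture("scene")[130:290,200:400]]))
        with open("log.jsonl","a") as f:f.write(json.dumps([t,"top"]+ok)+"\n")
        try:
            xn,r,_=fit()
            if abs(theta(xn,t)-p)<.06:x=xn
        except Exception as e:print(e)
        err[-1].append([None if v is None else round(float(w(v-p)),3) for v in a]);t=bot.get_state()['t']
    bot.movel([*P(t+lag),210.3],O,max_speed=500);n+=1
bot.movel([*P(t),245],O,max_speed=150)
for e in err:print(e)
s=bot.get_state();print(s['t'],omega(x,s['t']),x.round(4),s['opening'],s['contact_force'])
```

```text
arr 21.5667 planned 1.1584383221255543
[21.8167, np.float64(0.4), np.float64(-0.8), np.float64(217.7)]
[22.0667, np.float64(1.3), np.float64(-1.1), np.float64(210.3)]
[22.3167, np.float64(2.2), np.float64(-1.3), np.float64(210.8)]
[22.5667, np.float64(2.5), np.float64(-1.2), np.float64(210.5), [-0.025, None]]
[22.8667, np.float64(2.5), np.float64(-0.8), np.float64(210.4)]
[23.1167, np.float64(2.7), np.float64(-0.4), np.float64(210.4)]
[23.3667, np.float64(2.6), np.float64(-0.0), np.float64(210.4)]
[23.6167, np.float64(2.6), np.float64(0.3), np.float64(210.4), [-0.005, None]]
[23.9167, np.float64(2.3), np.float64(0.7), np.float64(210.3)]
[24.1667, np.float64(2.4), np.float64(1.0), np.float64(210.4)]
[24.4167, np.float64(2.0), np.float64(1.2), np.float64(210.4)]
[24.6667, np.float64(1.7), np.float64(1.4), np.float64(210.3), [0.005, None]]
[24.9667, np.float64(1.4), np.float64(1.5), np.float64(210.3)]
[25.2167, np.float64(1.2), np.float64(1.6), np.float64(210.3)]
[25.4667, np.float64(0.8), np.float64(1.6), np.float64(210.3)]
[25.7167, np.float64(0.7), np.float64(1.7), np.float64(210.3),
[... 655 characters left out ...]
4(1.0), np.float64(210.3)]
[28.6667, np.float64(-0.9), np.float64(0.9), np.float64(210.3)]
[28.9167, np.float64(-1.0), np.float64(0.7), np.float64(210.3), [0.019, None]]
[29.2167, np.float64(-1.2), np.float64(0.7), np.float64(210.3)]
[29.4667, np.float64(-1.2), np.float64(0.5), np.float64(210.3)]
[29.7167, np.float64(-1.3), np.float64(0.4), np.float64(210.3)]
[29.9667, np.float64(-1.3), np.float64(0.3), np.float64(210.3), [None, None]]
[30.2667, np.float64(-1.3), np.float64(0.2), np.float64(210.3)]
[30.5167, np.float64(-1.4), np.float64(0.0), np.float64(210.3)]
31.15 0.31479622187983947 [ 1.0408  0.0333  0.0148 -1.6761 -1.4833 -0.8227] 0.2868401266598536 [ 0.34171871 -0.11758091 -0.92978376]
```

View pics/cure.png

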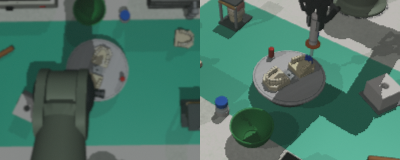

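Tip error relative to the fitted teeth path was within about 3 mm throughout, for 8.7 s, and the disc is still turning at 0.31 rad/s. The picture shows the lamp's tip over the blue teeth. Now the lamp goes back into its stand.

Run:
```python
from h import *
from bench import bot,imaging
bot.movel([*LAMP,245],O,max_speed=220)
bot.movel([*LAMP,165],O,max_speed=150);bot.dwell(.2);print(bot.get_state()['tcp_pos'])
r=bot.movel([*LAMP,121.5],O,max_speed=60,threshold=6);s=bot.get_state();print(r,s['t'],s['tcp_pos'],s['contact_force'])
if s['tcp_pos'][2]<124:
    bot.grip(1.0);bot.movel([*LAMP,240],max_speed=120);print(bot.get_state()['t'])
    bot.movel([520,320,290],max_speed=200);M=imaging.camera_model("wrist");im=imaging.capture("wrist")
    for b in blobs(im,(0,120,60),(14,255,255),100,(100,400,0,200))[:2]:
        x,y,w,h=b[2];print(b,plane(M,(x+w/2,y+h/2),64))
    cv2.imwrite("pics/end.png",np.hstack([im[:260,80:400],imaging.capture("scene")[100:360,200:512]]));print(bot.get_state()['t'])
```

```text
[412.91294099 283.23353326 166.08629959]
True 34.475 [411.12766801 282.44824908 121.50870741] [-0.46910479 -0.59120634  4.68271946]
36.2333
(578, [216.4, 70.4], [194, 46, 36, 44]) [410.81819422 285.29276922  64.        ]
(188, [338.7, 193.9], [324, 186, 26, 14]) [567.64143076 407.06842963  64.        ]
37.1083
```

View pics/end.png

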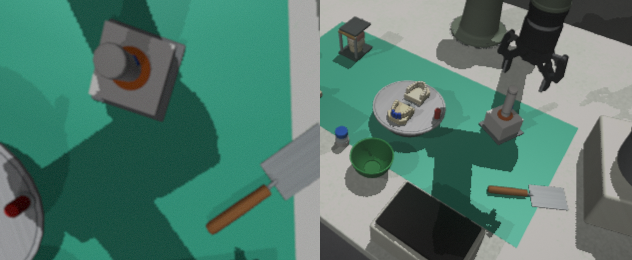

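The picture shows the lamp upright in its stand, with the shield flat on the block, the gripper clear and the other things untouched. I'm handing in the job.

```bash
python3 -c "
from bench import bot
print(bot.sign_off())"
```

```text
the job is handed in; nothing more can be done
None
```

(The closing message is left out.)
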